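Set out two broken fossils for the record photograph

ROBOT

A 6-joint arm with a two-finger parallel gripper is mounted at the origin on the work surface. World frame = base frame: x ahead of the robot, y to its left, z up, the work surface at z = 0. Lengths are in mm, angles in rad, forces in N, time in s.
With the tool pointing down it reaches from about 350 to 775 mm from the base axis. Payload 7.3 kg.
Tool frame: the origin (TCP) lies at the very end of the fingers, on their centre line; the grasp point (between the pads) lies behind it (bot.grip_point_offset is the z of the grasp point in the tool frame, in mm); z points along the fingers, y is the line along which they close (so a half turn about z gives the same grasp; the last joint's range is limited). The gripper opens to 92 mm and grips with 3 to 60 N. Pads are 19 mm wide; open, the fingers measure 130 mm over their backs; the gripper's body (75 mm by 190 mm) begins 47 mm behind the grasp point.
Start: joints at [-1.487, 0.342, 1.524, -0, 1.275, -0.146], TCP at [119.607, -511.213, 226.741] pointing down, gripper open.
Joint ranges: [-2.53, 2.53], [-0.77, 2.02], [0.04, 2.7], [-1, 4.14], [0.28, 2.66], [-3.11, 3.11]. Speed limits (rad/s): [2.57, 2.57, 3.14, 3.14, 3.14, 3.14].

INTERFACE

Orientations are given as [roll, pitch, yaw] about the fixed x, y, z axes, in that order (R = Rz(yaw) Ry(pitch) Rx(roll)).
In Python, from plant import bot gives the robot as it stands. The module is installed in compiled form; this text tells all that it offers.
- The arm moves only by the shell command python3 -m crank 'ROWS'. ROWS is JSON, a list that holds one entry, the list of rows, each a list of 5 numbers: the opening, from 0 (shut) to 1 (fully open), then the shift along the tool's x, y, z in cm, then the turn about the tool's z in degrees. In form: [[[claw, x, y, z, turn], ...]]. A call has exactly 10 rows; each row is the pose to reach, as a shift and turn from the pose commanded when the call began, along the tool's axes at that moment; what a row does not reach only later rows make up. A row lasts 1/10 s, in which the tool goes at most 50 mm and 8.59 degrees, less where a joint would pass 70% of its speed; a pose out of reach is approached as far as the arm can. A call with a gripper value outside its range is refused whole. The fingers move at their own pace and stop on an object; the grip force is fixed at half the most. Time passes only in rows, so rows that repeat a pose let the fingers close, or fill a call up. It gives the time, the measured TCP pose, the force, the opening and the grip force at its end, in the units of the state.
- bot.get_obs(): the state, without advancing time (a new reading comes with each control period).
- bot.capture(name): name is "scene" or "top" or "wrist"; returns (picture, depth): 400x640x3 uint8, red, green, blue; 400x640 float32, mm along the optical axis (not along the pixel's ray), 0 where there is no reading.
- bot.calibration(name): a dict with "vertical_fov" (degrees; the focal length in pixels is half the picture's height over the tangent of half this angle, whatever the lens; pixels are square), "cx", "cy" (the principal point, pixels), "rvec" (rotation vector, rad) and "tvec" (3), from world to camera coordinates, as OpenCV has them; the wrist camera has in their place "tool_from_camera" (4x4, takes a point from camera to tool coordinates, whose origin is the TCP and whose axes are the flange's). Camera axes: x right, y down, z forward; pixel columns grow to the right and rows downward; lengths in mm; the calibration is good to about 2 mm. A picture is of the moment at which its call begins: read the wrist's pose just before it. calibration takes no time and is no camera call.
- bot.close_job(): hands the job in; it is judged then, once.
The state is a dict: "time": time; "joint_positions": joint angles; "dq": joint speeds; "tau": joint torques, N m; "tool_pos": TCP position; "tcp_rot": TCP orientation; "contact_force": force on the tool from outside, world axes, zero at the start; "moment": the same for the moment, N m; "grip_width": finger opening in mm; "finger_force": force on a finger pad.
Only numpy, scipy, OpenCV 4.12 (cv2) and the standard library are available. Lean on these libraries where they do the work, as an engineer would, in place of code of your own. Each camera call takes 0.05 s, during which the arm holds its last target. There are 200 camera calls.

TASK

Set the two broken fossils out on their grey boards for the record photograph: put the round ammonite nodule back, face up, into the round hollow on top of its slab, and lay the scale bar flat on the middle of the bare strip of board in front of that slab (the robot's side), parallel to the slab and centred on its width. On the other, long board, lay the middle piece of the narrow stone to the right of the piece already bedded there and the end piece to the right of the middle one, so that the matching breaks face each other, the stone and its fossil stem run on in one straight line, and both joints are left open by about 12 mm. Set each thing down without dropping it, and leave the brush, the chisel and the jar where they lie.

Things in the scene. Friction and masses are not known exactly. Their poses are not given: they have to be found in the camera images.
- slab_board: Fixed grey board 180 x 180 x 12 mm with a tan stone slab on its far part. Origin: centre of underside; x away from the robot, y left; yaw within 0.22 rad. Slab x -14..82, y -75..75 mm, top 46 mm above the table; round hollow 68 mm wide, 8 mm deep, centre x 34 y 20 mm, floor at height 38 mm. Bare strip in front: x -90..-14 mm, height 12 mm.
- strip_board: Fixed long grey board 90 (x) x 256 (y) x 12 mm, first piece of a narrow stone at its left end. Origin: centre of underside; x away from the robot, y left; yaw within 0.22 rad. Bedded stone: x -28..28, y 110 mm to a slanting break at y = 38 + 0.25x mm, top at height 42 mm; dark stem along y at x 10. With 12 mm joints middle_piece comes to x 0 y -2, end_piece to x 0 y -76 mm.
- middle_piece: Loose middle piece: both ends broken, wedge-shaped in plan. Flat parallel faces at x -28 and 28 mm (grip these), 30 mm high, 0.23 kg. Origin: centre of underside; y along the strip. Left break y = 28 + 0.25x mm, right break y = -28 - 0.30x: 71 mm long at the back (+x), 41 at the front. Dark fossil stem on top along y at x 10 mm, up to 8 mm proud. Starts top up, yaw within 0.6 rad.
- end_piece: Loose end piece: one slanting break (left), one straight end (right). Flat parallel faces at x -28 and 28 mm (grip these), 30 mm high, 0.27 kg. Origin: underside, midway along; y along the strip. Left break y = 34 - 0.30x mm, straight end y = -34 mm. Dark fossil stem, thinnest here, on top along y at x 10 mm, up to 6 mm proud. Starts top up, yaw within 0.6 rad.
- nodule: Loose round stone nodule with a dark coiled ammonite on top: upright cylinder 60 mm across, 21 mm high, the ammonite rising 7 mm more within 27 mm of the axis; 0.15 kg. Origin: centre of underside, z up. Its turn about z does not matter.
- scale_bar: Loose flat photo scale bar, black and white 10 mm chequers: 24 (x) x 100 (y) x 8 mm, 0.05 kg. Origin: centre of underside, y along its length. Lies flat, yaw within 0.6 rad; either way round will do.
- brush: Loose wooden brush, 150 mm long, 20 mm high, lying along its x (away from the robot); origin under its middle. Not to be moved.
- chisel: Loose steel stone chisel, 150 mm long, 24 mm wide at its edge, 14 mm high, lying along its x (away from the robot); origin on the table under its middle. Not to be moved.
- jar: Small upright amber glass jar with a black cap, 46 mm across, 70 mm high; origin: centre of underside. Not to be moved.
Mind the look-alikes: they are no part of the job. Leave any turquoise or yellow look-alike of the middle_piece alone.

How it is judged (in metres and radians):
At the end, for the whole second after the job is handed in: Nodule seated in the hollow, within 7 mm; scale bar flat on the strip, 12 mm across, 15 mm along, 0.14 rad; middle and end pieces flat in the strip's line within 10 mm and 0.14 rad, stem running on, joints 2 to 22 mm; all at rest (x of nodule in the frame of slab_board between 0.027 and 0.041 m and y of nodule in the frame of slab_board between 0.013 and 0.027 m and z of nodule in the frame of slab_board between 0.035 and 0.041 m and x of scale_bar in the frame of slab_board between -0.064 and -0.04 m and y of scale_bar in the frame of slab_board between -0.015 and 0.015 m and z of scale_bar in the frame of slab_board between 0.009 and 0.015 m and angle between the y axis of scale_bar and the y axis of slab_board, either way round below 0.14 rad and x of middle_piece in the frame of strip_board between -0.01 and 0.01 m and y of middle_piece in the frame of strip_board between -0.012 and 0.008 m and z of middle_piece in the frame of strip_board between 0.009 and 0.015 m and angle between the y axis of each of middle_piece, end_piece and the y axis of strip_board, either way round below 0.14 rad and x of end_piece in the frame of strip_board between -0.01 and 0.01 m and z of end_piece in the frame of strip_board between 0.009 and 0.015 m and y of end_piece in the frame of middle_piece between -0.084 and -0.064 m and y of middle_piece in the frame of end_piece above 0.05 m and angle between each of middle_piece, end_piece, nodule, scale_bar's own z axis and vertical below 0.08 rad and linear speed of each of middle_piece, end_piece, nodule, scale_bar below 0.01 m/s); the robot touches nothing.
It fails at once if the brush, the chisel or the jar is shifted by more than 25 mm, or the jar tips (distance of any of brush, chisel, jar from where it was at the start of the episode above 0.025 m or angle between jar's own z axis and vertical above 0.4 rad).
It fails at once if a stone piece, the nodule or the scale bar is dropped: it falls faster than 0.6 m/s with no finger touching it ((linear speed of middle_piece above 0.6 m/s and contact force between the fingers and middle_piece below 0.1 N) or (linear speed of end_piece above 0.6 m/s and contact force between the fingers and end_piece below 0.1 N) or (linear speed of nodule above 0.6 m/s and contact force between the fingers and nodule below 0.1 N) or (linear speed of scale_bar above 0.6 m/s and contact force between the fingers and scale_bar below 0.1 N)).
It also fails if it takes over 96 s, if anything falls off the work surface, if the arm or the gripper's body presses on something with over 40 N, if the wrist force passes 120 N, or if a joint passes its speed limit or range.

## Working session

There is one attempt and no reset: what is moved stays moved. The work goes in short steps, Python scripts to look and compute and a shell command to move; the robot and the scene stay as the last step left them, time stands still between calls to the robot, and variables do not carry over. Pictures are saved under pics/ and viewed, at most 14 in all, crops included, and the job is handed in when it is done.

```bash
mkdir -p pics
cat > h.py <<'E'
import numpy as np, cv2
from plant import bot
from scipy.spatial.transform import Rotation as R
def K(c):
    f=200/np.tan(np.radians(c["vertical_fov"])/2); return f,c["cx"],c["cy"]
def cam(name,obs=None):
    c=bot.calibration(name); 
    if name=="wrist":
        o=obs or bot.get_obs(); T=np.eye(4); T[:3,:3]=R.from_euler('xyz',o["tcp_rot"]).as_matrix(); T[:3,3]=o["tool_pos"]
        M=T@np.array(c["tool_from_camera"])
    else:
        Rm=cv2.Rodrigues(np.array(c["rvec"],float))[0]; M=np.eye(4); M[:3,:3]=Rm.T; M[:3,3]=-Rm.T@np.array(c["tvec"],float).ravel()
    return K(c),M
def ray(name,uv,z,CM=None):
    (f,cx,cy),M=CM or cam(name); uv=np.atleast_2d(uv).astype(float)
    d=np.c_[(uv[:,0]-cx)/f,(uv[:,1]-cy)/f,np.ones(len(uv))]@M[:3,:3].T; o=M[:3,3]
    return o+d*((z-o[2])/d[:,2])[:,None]
def cloud(dep,CM):
    (f,cx,cy),M=CM; v,u=np.mgrid[:400,:640]; P=np.stack([(u-cx)/f*dep,(v-cy)/f*dep,dep],-1)
    return P@M[:3,:3].T+M[:3,3]
E
python3 - <<'E'
from h import *
for n in ["top","scene"]:
    p,d=bot.capture(n); cv2.imwrite(f"pics/{n}0.png",p[:,:,::-1]); np.savez(f"{n}0.npz",p=p,d=d)
    (k,M)=cam(n); print(n,k,M.round(2).tolist(), bot.calibration(n).keys())
print(bot.get_obs(), bot.grip_point_offset, bot.calibration("wrist"))
E
```

```text
top (np.float64(488.9437482639786), 320.74952926627697, 195.50518792672085) [[0.02, -0.99, 0.12, 228.02], [-1.0, -0.02, -0.01, 7.26], [0.01, -0.12, -0.99, 1461.11], [0.0, 0.0, 0.0, 1.0]] dict_keys(['vertical_fov', 'cx', 'cy', 'rvec', 'tvec'])
scene (np.float64(372.7252354377787), 320.91197521314524, 204.62582060508353) [[-0.44, 0.71, -0.55, 954.36], [0.9, 0.35, -0.27, 261.7], [0.0, -0.62, -0.79, 843.62], [0.0, 0.0, 0.0, 1.0]] dict_keys(['vertical_fov', 'cx', 'cy', 'rvec', 'tvec'])
{'time': 0.1, 'joint_positions': array([-1.48699110e+00,  3.42668942e-01,  1.52490566e+00, -8.55085531e-06,
        1.27540154e+00, -1.45976078e-01]), 'dq': array([ 0.0015805 , -0.00407023, -0.00394474,  0.00023421,  0.00114139,
        0.00194607]), 'tau': array([ 1.41722463e-03, -4.32007205e+01, -2.44691616e+01,  7.18729338e-02,
        5.26969868e-02, -5.77255628e-05]), 'tool_pos': array([ 119.57755563, -510.83427162,  226.1117367 ]), 'tcp_rot': array([-3.14022270e+00, -1.93148726e-04,  2.29783668e-01]), 'contact_force': array([ 1.03889588, -0.56491335,  0.62568419]), 'moment': array([ 0.0298001 , -0.03994447,  0.00045004]), 'finger_force': 0.0, 'grip_width': 91.02679272669884} -18.8 {'vertical_fov': 69.71983986896397, 'cx': 321.35117327547744, 'cy': 199.52901832959736, 'tool_from_camera': array([[-2.71757132e-04, -9.57930856e-01, -2.86998955e-01,
         7.81012498e+01],
       [ 9.99999940e-01, -3.21381994e-04,  1.25800503e-04,
        -1.34599337e+00],
       [-2.12744480e-04, -2.86998904e-01,  9.57930887e-01,
        -1.58653636e+02],
       [ 0.00000000e+00,  0.00000000e+00,  0.00000000e+00,
         1.00000000e+00]])}
```

View pics/top0.png

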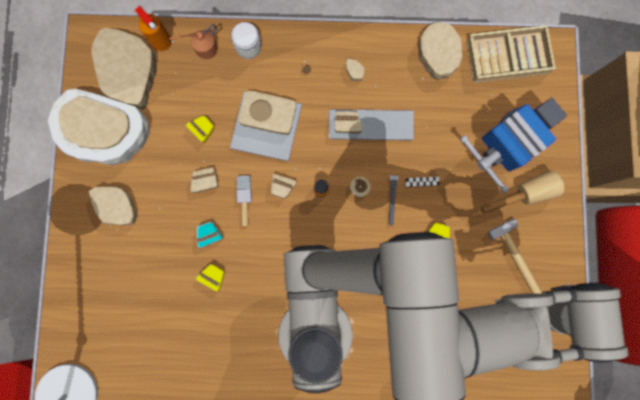

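View pics/scene0.png

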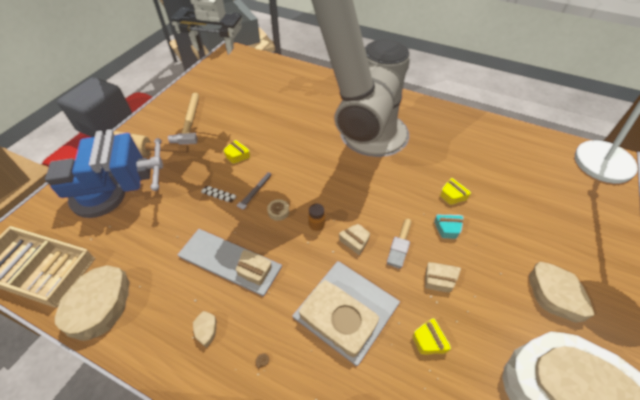

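Top view: tan loose pieces at (203,180) and (282,185), and the nodule at (360,187). The scale bar is at (422,181), jar (321,186), chisel (393,200), brush (244,200), slab board (266,125) and strip board (372,124). The look-alikes are yellow at (200,127), (210,277) and (440,230), and turquoise at (207,233). The middle piece must be one of the two tan pieces, so I'll check both in one close crop.

Run:
```python
from h import *
a=np.load("top0.npz"); b=np.load("scene0.npz")
c=cv2.resize(a["p"][155:215,175:315],None,fx=5.7,fy=5,interpolation=cv2.INTER_CUBIC)
d=cv2.resize(b["p"][215:295,325:465],None,fx=5.7,fy=3.7,interpolation=cv2.INTER_CUBIC)
cv2.imwrite("pics/crop.png",np.vstack([c,d])[:600,:798,::-1])
for n,uv,z in [("L",(203,180),30),("R",(282,185),30),("nod",(360,187),28),("bar",(422,181),8),("jar",(321,186),70),("chis",(393,200),14),("brush",(244,200),20),("slab",(266,125),30),("strip",(372,124),12)]:
    print(n,ray("top",uv,z)[0].round(0))
```

```text
L [444. 344.  30.]
R [435. 110.  30.]
nod [ 435. -121.   28.]
bar [ 461. -309.    8.]
jar [429.  -5.  70.]
chis [ 401. -221.   14.]
brush [389. 222.  20.]
slab [616. 164.  30.]
strip [ 632. -156.   12.]
```

View pics/crop.png

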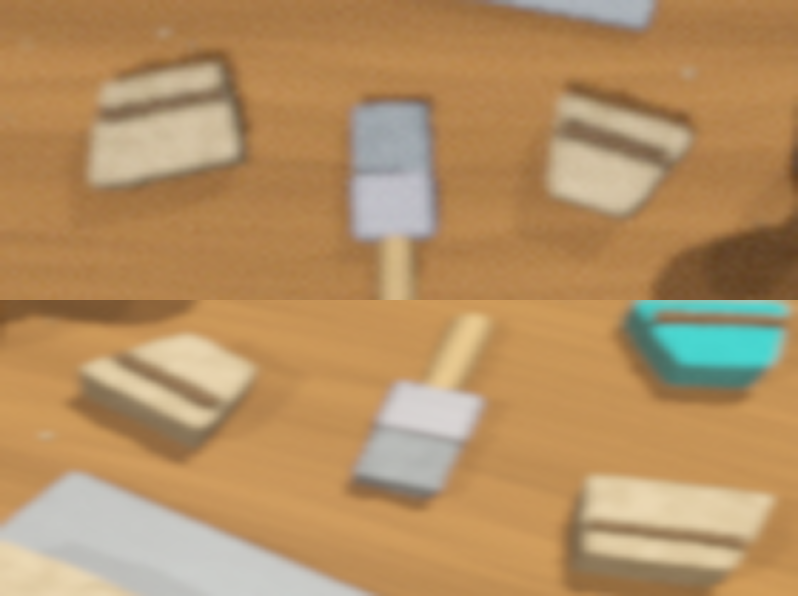

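The right tan piece (282,185) has two slanting breaks that narrow to the front, so it is the middle piece. The left one (203,180) has one slanting break and a straight right end with a thin stem, so it is the end piece. First move: over the scale bar with yaw about 90°.

```bash
python3 -m crank '[[[1,37.8,-11.9,0,-77],[1,37.8,-11.9,0,-77],[1,37.8,-11.9,0,-77],[1,37.8,-11.9,0,-77],[1,37.8,-11.9,0,-77],[1,37.8,-11.9,0,-77],[1,37.8,-11.9,0,-77],[1,37.8,-11.9,0,-77],[1,37.8,-11.9,0,-77],[1,37.8,-11.9,0,-77]]]'
python3 - <<'E'
from h import *
o=bot.get_obs(); print(o["tool_pos"],o["tcp_rot"],o["joint_positions"])
p,d=bot.capture("wrist"); cv2.imwrite("pics/w1.png",p[:,:,::-1]); np.savez("w1.npz",p=p,d=d,pos=o["tool_pos"],rot=o["tcp_rot"])
p,d=bot.capture("top"); np.savez("top1.npz",p=p,d=d)
E
```

```text
time: 1.1
tool_pos: [461.3, -308.0, 226.0]
tcp_rot: [-3.14, -0.001, 1.578]
contact_force: [0.8, -0.1, -0.5]
grip_width: 91.7
finger_force: 0.0
[ 461.30903874 -308.03620146  226.03074647] [-3.14048652e+00 -6.66514699e-04  1.57779089e+00] [-7.26776866e-01  3.97867269e-01  1.44118216e+00 -2.54786603e-04
  1.30381106e+00 -7.33704423e-01]
```

View pics/w1.png

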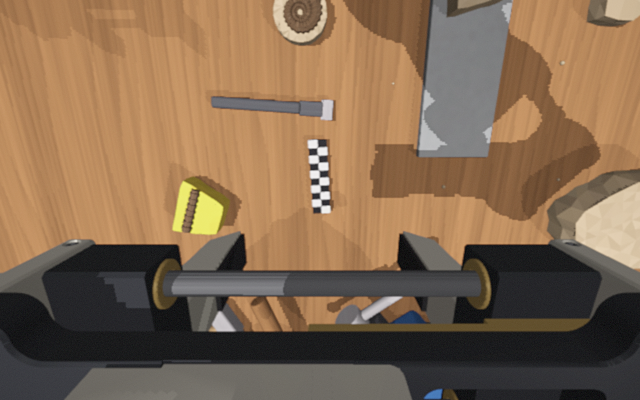

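Wrist view: bar centred at (319,176), chisel (275,107), nodule (300,12), strip board (462,90) and a yellow decoy (200,208).

```bash
cat >> h.py <<'E'
def load(fn,name="wrist"):
    a=np.load(fn); o=dict(tool_pos=a["pos"],tcp_rot=a["rot"]) if name=="wrist" else None
    CM=cam(name,o); return a["p"],a["d"],CM,cloud(a["d"],CM)
def snap(fn,name="wrist"):
    o=bot.get_obs(); p,d=bot.capture(name); np.savez(fn+".npz",p=p,d=d,pos=o["tool_pos"],rot=o["tcp_rot"]); cv2.imwrite(f"pics/{fn}.png",p[:,:,::-1])
    return load(fn+".npz",name)
def rows(tgt,yaw,cmd,cyaw):
    "shift cm in tool axes from commanded pose cmd/cyaw (tool straight down) to tgt/yaw, turn deg"
    d=np.array(tgt,float)-cmd; c,s=np.cos(cyaw),np.sin(cyaw)
    return np.round([d[0]*c+d[1]*s, d[0]*s-d[1]*c, -d[2]],1)/10, round(-np.degrees((yaw-cyaw+np.pi)%(2*np.pi)-np.pi),1)
E
python3 - <<'E'
from h import *
p,d,CM,P=load("w1.npz")
hsv=cv2.cvtColor(p,cv2.COLOR_RGB2HSV)
m=np.zeros((400,640),np.uint8); r=(slice(130,222),slice(295,345))
m[r]=((hsv[...,1]<70)|(hsv[...,2]<50))[r]*255
m=cv2.morphologyEx(m,cv2.MORPH_CLOSE,np.ones((5,5)))
c=max(cv2.findContours(m,0,2)[0],key=cv2.contourArea)
W=ray("",c[:,0,:],8,CM)[:,:2].astype(np.float32)
print(cv2.minAreaRect(W), cv2.boundingRect(c))
q=P[150:205,310:325].reshape(-1,3); print("bar z",np.median(q[:,2]),"table z",np.median(P[160:200,250:290,2]),"board z",np.median(P[20:80,440:490,2]))
E
```

```text
((458.3802185058594, -310.885986328125), (26.274192810058594, 102.1456298828125), 3.7079529762268066) (307, 139, 24, 75)
bar z 8.604564812096385 table z 0.638452634373067 board z 12.68082915276409
```

```bash
python3 -m crank '[[[0.6,-0.3,-0.3,5,-3.3],[0.6,-0.3,-0.3,10,-3.3],[0.6,-0.3,-0.3,15,-3.3],[0.6,-0.3,-0.3,18,-3.3],[0.6,-0.3,-0.3,20.5,-3.3],[0.6,-0.3,-0.3,22,-3.3],[0.6,-0.3,-0.3,22.3,-3.3],[0.6,-0.3,-0.3,22.3,-3.3],[0,-0.3,-0.3,22.3,-3.3],[0,-0.3,-0.3,22.3,-3.3]]]'
```

```text
time: 2.2
tool_pos: [458.0, -313.0, 4.9]
tcp_rot: [3.14, 0.002, 1.63]
contact_force: [0.3, 0.3, 0.4]
grip_width: 43.3
finger_force: 0.0
```

```bash
python3 -m crank '[[[0,0.2,0,0.15,0],[0,0.2,0,0.15,0],[0,0.2,0,0.15,0],[0,0.2,0,0.15,0],[0,0.2,0,0.15,0],[0,0.2,0,0.15,0],[0,0.2,0,-3,0],[0,0.2,0,-7,0],[0,0.2,0,-11,0],[0,0.2,0,-15,0]]]'
```

```text
time: 3.2
tool_pos: [457.2, -310.2, 154.9]
tcp_rot: [-3.141, -0.0, 1.631]
contact_force: [-0.1, -1.3, -0.1]
grip_width: 23.5
finger_force: 30.0
```

```bash
python3 -m crank '[[[0,2,0.6,-1,0],[0,6,1.8,-3,0],[0,11,3.3,-6,0],[0,16,4.8,-7,0],[0,21,6.3,-7,0],[0,26,7.8,-7,0],[0,31,9.3,-7,0],[0,35,10.5,-7,0],[0,38,11.3,-7,0],[0,39,11.6,-7,0]]]'
python3 - <<'E'
from h import *
snap("w2")
E
```

```text
time: 4.2
tool_pos: [549.8, 90.0, 223.2]
tcp_rot: [-3.142, -0.001, 1.635]
contact_force: [-0.3, -1.5, -0.0]
grip_width: 23.3
finger_force: 30.0
```

View pics/w2.png

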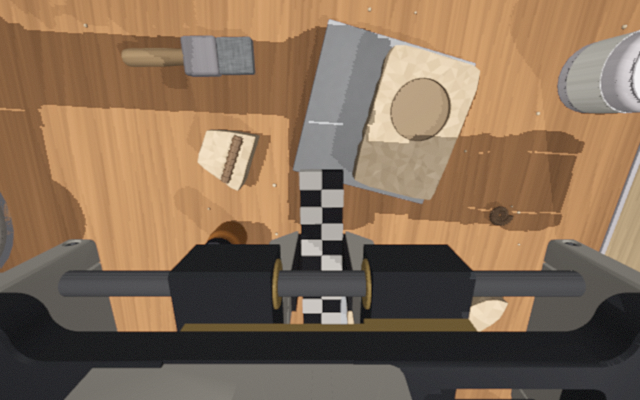

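Wrist view: slab with hollow at (420,110), front edge of the slab board from (330,20) to (295,168). Middle piece at (227,158), brush (190,55), jar (228,235).

Run:
```python
from h import *
p,d,CM,P=load("w2.npz")
Z=P[...,2]; R0=np.zeros((400,640),bool); R0[15:225,285:490]=1
def rect(lo,hi,z,area=0):
    m=(R0&(Z>lo)&(Z<hi)).astype(np.uint8); m=cv2.morphologyEx(m,cv2.MORPH_OPEN,np.ones((3,3)))
    c=max(cv2.findContours(m,0,2)[0],key=cv2.contourArea)
    return m,c,ray("",c[:,0,:],z,CM)[:,:2].astype(np.float32)
m,c,W=rect(42,52,46); print("slabtop",cv2.minAreaRect(W), np.median(Z[m>0]))
m2=cv2.drawContours(np.zeros_like(m),[cv2.convexHull(c)],-1,1,-1)
h=(cv2.erode(m2,np.ones((15,15)))>0)&(m==0); h=cv2.morphologyEx(h.astype(np.uint8),cv2.MORPH_OPEN,np.ones((5,5)))
hc=max(cv2.findContours(h,0,2)[0],key=cv2.contourArea); HW=ray("",hc[:,0,:],42,CM)[:,:2].astype(np.float32)
print("hollow",cv2.minEnclosingCircle(HW),cv2.fitEllipse(HW),"floor z",np.median(Z[h>0]))
m,c,W=rect(6,18,12); print("strip",cv2.minAreaRect(W),np.median(Z[m>0]))
# front edge line: grey board leftmost pixel per row
e=[]
for v in range(35,160):
    u=np.where(m[v]>0)[0]
    if len(u): e.append((u[0]-.5,v))
E=ray("",e,12,CM)[:,:2].astype(np.float32); vx,vy,x0,y0=cv2.fitLine(E,cv2.DIST_HUBER,0,.01,.01).ravel(); print("front edge dir",np.degrees(np.arctan2(vy,vx)),x0,y0)
```

```text
slabtop ((650.489013671875, 160.41708374023438), (156.49119567871094, 103.82122802734375), 78.71296691894531) 46.84504718617734
hollow ((655.28466796875, 180.25363159179688), 34.26728820800781) ((655.0541381835938, 179.9990692138672), (65.70892333984375, 66.7938461303711), 5.979064464569092) floor z 39.0245286769632
strip ((616.9111938476562, 166.8896942138672), (179.58230590820312, 179.12973022460938), 78.8096923828125) 12.643673854216388
front edge dir 78.80791 528.93494 183.72539
```

Run:
```python
from h import *
o=bot.get_obs(); print(o["tool_pos"],o["tcp_rot"]); print(rows([566,177.1,60],np.radians(78.8),o["tool_pos"],o["tcp_rot"][2]))
```

```text
[549.88847385  89.44472719 223.1535459 ] [-3.14140798e+00 -6.59467121e-04  1.63524660e+00]
(array([ 8.64,  2.17, 16.32]), np.float64(14.9))
```

```bash
python3 -m crank '[[[0,2,0.5,3,4],[0,5,1.2,6,8],[0,7,1.7,10,14.9],[0,8,2,13,14.9],[0,8.64,2.17,15.5,14.9],[0,8.64,2.17,16.3,14.9],[0,8.64,2.17,17,14.9],[0,8.64,2.17,17.5,14.9],[0,8.64,2.17,17.5,14.9],[0,8.64,2.17,17.5,14.9]]]'
python3 - <<'E'
from h import *
o=bot.get_obs(); print(o["tool_pos"],o["tcp_rot"]); print(rows([566,177.1,16],np.radians(78.8),o["tool_pos"],o["tcp_rot"][2]))
E
```

```text
time: 5.25
tool_pos: [566.7, 173.2, 49.7]
tcp_rot: [3.14, -0.0, 1.371]
contact_force: [0.2, 0.4, -1.0]
grip_width: 23.3
finger_force: 30.0
[566.73643545 173.21487462  49.72791627] [ 3.13994161e+00 -4.68955311e-04  1.37067607e+00]
(array([ 0.37, -0.15,  3.37]), np.float64(-0.3))
```

```bash
python3 -m crank '[[[0,0.3,-0.1,1.5,0],[0,0.3,-0.1,2.5,0],[0,0.3,-0.1,3,0],[0,0.3,-0.1,3.2,0],[0,0.3,-0.1,3.35,0],[0,0.3,-0.1,3.4,0],[0,0.3,-0.1,3.4,0],[0.34,0.3,-0.1,3.4,0],[0.34,0.3,-0.1,3.4,0],[0.34,0.3,-0.1,3.4,0]]]'
```

```text
time: 6.25
tool_pos: [565.8, 176.8, 14.9]
tcp_rot: [3.141, -0.0, 1.371]
contact_force: [-0.6, 0.6, -0.8]
grip_width: 31.2
finger_force: 0.0
```

```bash
cat >> h.py <<'E'
def piece(P,CM,roi,model,z=30):
    m=np.zeros((400,640),np.uint8); u0,u1,v0,v1=roi; zz=P[v0:v1,u0:u1,2]
    m[v0:v1,u0:u1]=(zz>z-4)&(zz<z+12); m=cv2.morphologyEx(m,cv2.MORPH_OPEN,np.ones((3,3)))
    c=max(cv2.findContours(m,0,2)[0],key=cv2.contourArea)
    q=cv2.approxPolyN(c,4,ensure_convex=True).reshape(-1,2)
    W=ray("",q,z,CM)[:,:2]; best=None; Mo=np.array(model,float)
    for k in range(4):
      for s in (1,-1):
        A=np.roll(W[::s],k,0); a=A-A.mean(0); b=Mo-Mo.mean(0)
        th=np.arctan2((b[:,0]*a[:,1]-b[:,1]*a[:,0]).sum(),(b*a).sum()); Rm=np.array([[np.cos(th),-np.sin(th)],[np.sin(th),np.cos(th)]])
        t=A.mean(0)-Rm@Mo.mean(0); r=np.sqrt(((Mo@Rm.T+t-A)**2).sum(1).mean())
        if best is None or r<best[0]: best=(r,t.round(1),round(np.degrees(th),1),q.tolist())
    return best
MID=[(28,35),(28,-36.4),(-28,-19.6),(-28,21)]
END=[(28,25.6),(28,-34),(-28,-34),(-28,42.4)]
E
python3 - <<'E'
from h import *
p,d,CM,P=load("w2.npz"); print(piece(P,CM,(185,270,115,205),MID))
E
python3 -m crank '[[[0.34,0,0,-1,0],[0.34,0,0,-4,0],[0.34,0,0,-8,0],[0.6,0,0,-12,0],[1,-1,-4,-15,0],[1,-2,-8,-18,0],[1,-3,-12,-20,0],[1,-4,-14,-20,0],[1,-4,-14,-20,0],[1,-4,-14,-20,0]]]'
python3 - <<'E'
from h import *
p,d,CM,P=snap("w3")
o=bot.get_obs(); print(o["tool_pos"],o["tcp_rot"])
E
```

```text
(np.float64(3.036879471018569), array([429.3, 112. ]), np.float64(-19.1), [[256, 136], [238, 194], [196, 162], [207, 128]])
time: 7.25
tool_pos: [421.0, 165.4, 215.6]
tcp_rot: [3.14, -0.001, 1.371]
contact_force: [-0.2, -0.2, 0.6]
grip_width: 82.7
finger_force: 0.0
[421.43949916 165.3801792  215.12478388] [ 3.14026437e+00 -4.48758619e-04  1.37103519e+00]
```

View pics/w3.png

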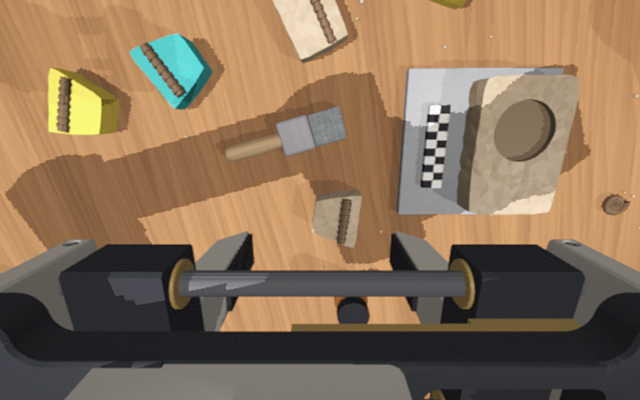

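Wrist view: bar lies on the strip at (435,147), middle piece at (340,218), jar (352,310), end piece at (312,25), cut by the frame. Turquoise at (170,70) and yellow at (82,103) are left alone.

Run:
```python
from h import *
p,d,CM,P=load("w3.npz"); b=piece(P,CM,(300,375,180,258),MID); print(b, "z",np.median(P[205:225,325:335,2]))
hsv=cv2.cvtColor(p,cv2.COLOR_RGB2HSV)
r=(slice(95,195),slice(415,455)); g=cv2.cvtColor(p,cv2.COLOR_RGB2GRAY); m=np.zeros((400,640),np.uint8); m[r]=((g<60)|(g>185))[r]
m=cv2.morphologyEx(m,cv2.MORPH_CLOSE,np.ones((5,5))); c=max(cv2.findContours(m,0,2)[0],key=cv2.contourArea)
print("bar",cv2.minAreaRect(ray("",c[:,0],20,CM)[:,:2].astype(np.float32)))
o=bot.get_obs(); print(rows([*b[1],9],np.radians(90+b[2]),o["tool_pos"],o["tcp_rot"][2]))
for u,v in b[3]: cv2.circle(p,(u,v),1,(255,0,0),-1)
cv2.imwrite("pics/c3.png",cv2.resize(p[170:260,290:390],None,fx=6,fy=6)[:,:,::-1])
```

```text
(np.float64(2.737919835315612), array([429.4, 112.9]), np.float64(-18.0), [[354, 249], [311, 232], [316, 199], [362, 193]]) z 31.15440226828906
bar ((564.5493774414062, 182.51487731933594), (113.66203308105469, 45.83241653442383), 83.89328002929688)
(array([-4.99,  1.82, 20.61]), np.float64(6.6))
```

View pics/c3.png

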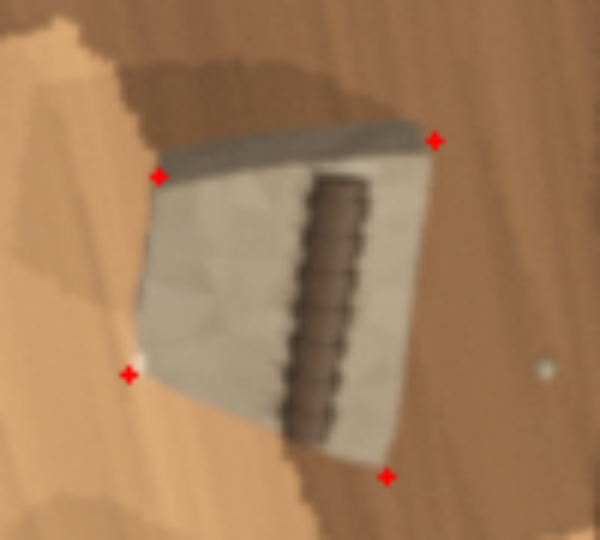

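The crop shows the four top corners within about 2 px, with the offsets balanced. Middle piece is at (429.4, 112.5), yaw -18.5°.

```bash
python3 -m crank '[[[1,-2.5,0.9,3,4],[1,-5,1.8,6,7.1],[1,-5,1.8,10,7.1],[1,-5,1.8,14,7.1],[1,-5,1.8,17,7.1],[1,-5,1.8,19,7.1],[1,-5,1.8,20.5,7.1],[1,-5,1.8,21,7.1],[1,-5,1.8,21,7.1],[0,-5,1.8,21,7.1]]]'
python3 -m crank '[[[0,0,0,0,0],[0,0,0,0,0],[0,0,0,0,0],[0,0,0,0,0],[0,0,0,0,0],[0,0,0,0,0],[0,0,0,-1,0],[0,0,0,-4,0],[0,0,0,-8,0],[0,0,0,-12,0]]]'
```

```text
time: 8.3
tool_pos: [429.1, 112.7, 4.9]
tcp_rot: [3.141, -0.0, 1.247]
contact_force: [0.1, 0.2, -0.3]
grip_width: 87.4
finger_force: 0.0
time: 9.3
tool_pos: [427.3, 112.6, 126.0]
tcp_rot: [-3.14, 0.001, 1.247]
contact_force: [1.1, 0.1, -2.4]
grip_width: 55.5
finger_force: 30.0
```

```bash
python3 -m crank '[[[0,-1.5,1.5,-2,-3],[0,-4,4.2,-5,-8],[0,-7,7.2,-8,-14],[0,-10,10.3,-10,-18.6],[0,-13.2,13.7,-10,-18.6],[0,-16.5,17,-10,-18.6],[0,-19.8,20.4,-10,-18.6],[0,-22.5,23.5,-10,-18.6],[0,-25,26,-10,-18.6],[0,-26.1,27,-10,-18.6]]]'
python3 - <<'E'
from h import *
snap("w4"); o=bot.get_obs(); print(o["tool_pos"],o["tcp_rot"])
E
```

```text
time: 10.3
tool_pos: [601.5, -223.5, 223.9]
tcp_rot: [-3.14, 0.0, 1.57]
contact_force: [-0.3, -0.2, -2.8]
grip_width: 55.9
finger_force: 30.0
[ 601.59810498 -224.48185391  223.67475688] [-3.14034098e+00  6.93366745e-04  1.56890760e+00]
```

View pics/w4.png

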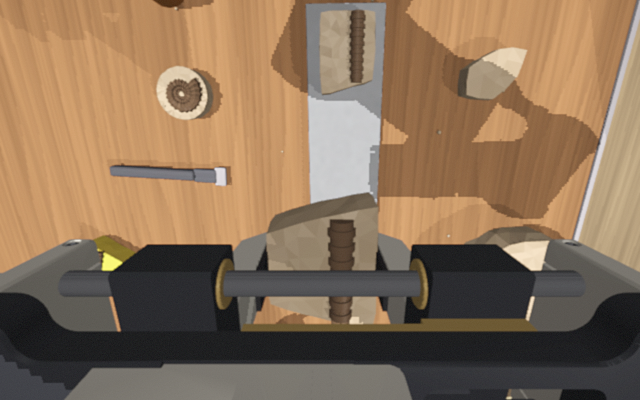

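Wrist view: strip board between columns 307 and 384, bedded stone (347,50) with its slanting break at row ~90. Nodule at (184,93); the held middle piece is at (325,255).

Run:
```python
from h import *
p,d,CM,P=load("w4.npz")
b=piece(P,CM,(312,385,5,100),[(28,110),(28,45),(-28,31),(-28,110)],42); print("bedded->board",b)
Z=P[...,2]; m=((Z>6)&(Z<19)); 
for nm,f in (("near",0),("far",-1)):
    e=[]
    for v in range(5,185):
        u=np.where(m[v,290:400])[0]
        if len(u): e.append((290+u[f]+(f and .5 or -.5),v))
    E=ray("",e,12,CM)[:,:2].astype(np.float32); vx,vy,x0,y0=cv2.fitLine(E,cv2.DIST_HUBER,0,.01,.01).ravel(); print(nm,np.degrees(np.arctan2(vy,vx)),x0,y0)
# board left end edge
e=[]
for u in range(318,376):
    v=np.where(m[:60,u]|(Z[:60,u]>19))[0]; e.append((u,v[0]-.5))
print("left end rows",e[0],e[-1],ray("",[e[0],e[-1]],12,CM).round(1).tolist())
n=np.zeros((400,640),np.uint8); n[60:125,150:220]=(Z[60:125,150:220]>15); c=max(cv2.findContours(n,0,2)[0],key=cv2.contourArea)
print("nodule",cv2.minEnclosingCircle(ray("",c[:,0],21,CM)[:,:2].astype(np.float32)))
print(rows([632,-156,100],1.5708,np.array([601.6,-224.5,223.7]),1.5689))
t=np.load("top1.npz"); Pt=cloud(t["d"],cam("top")); T=cam("top")
# strip board ends from top view
g=np.zeros((400,640),np.uint8); g[90:150,315:430]=((Pt[90:150,315:430,2]>7)&(Pt[90:150,315:430,2]<60))*1; g=cv2.morphologyEx(g,cv2.MORPH_OPEN,np.ones((3,3)))
c=max(cv2.findContours(g,0,2)[0],key=cv2.contourArea); print("top board",cv2.minAreaRect(ray("",c[:,0],12,T)[:,:2].astype(np.float32)))
```

```text
bedded->board (np.float64(2.3350776248393217), array([ 631.3, -153. ]), np.float64(1.5), [[375, 79], [320, 95], [320, 11], [375, 8]])
near -89.38642 584.6521 -125.323746
far -89.42234 674.4527 -125.4604
left end rows (318, np.float64(2.5)) (375, np.float64(2.5)) [[597.9, -25.7, 12.0], [661.5, -25.8, 12.0]]
nodule ((437.06494140625, -120.76608276367188), 31.29043197631836)
(array([ 6.86,  3.03, 12.37]), np.float64(-0.1))
top board ((631.5243530273438, -151.56719970703125), (90.27325439453125, 253.99215698242188), 0.37463727593421936)
```

```bash
python3 -m crank '[[[0,2,1,2,0],[0,4,2,5,0],[0,6,2.6,8,-0.7],[0,6.9,2.9,11,-0.7],[0,6.9,2.9,14,-0.7],[0,6.9,2.9,16,-0.7],[0,6.9,2.9,16.7,-0.7],[0,6.9,2.9,16.7,-0.7],[0,6.9,2.9,16.7,-0.7],[0,6.9,2.9,16.7,-0.7]]]'
python3 - <<'E'
from h import *
o=bot.get_obs(); print(o["tool_pos"],o["tcp_rot"]); print(rows([630.3,-155.3,17],np.radians(90.6),o["tool_pos"],o["tcp_rot"][2]))
E
```

```text
time: 11.35
tool_pos: [631.1, -151.9, 59.4]
tcp_rot: [3.139, 0.001, 1.584]
contact_force: [0.3, 0.9, -2.1]
grip_width: 55.9
finger_force: 30.0
[ 631.06377699 -151.85955814   59.42644997] [3.13904075e+00 1.05358669e-03 1.58410704e+00]
(array([-0.34, -0.08,  4.24]), np.float64(0.2))
```

```bash
python3 -m crank '[[[0,-0.3,-0.1,1,0],[0,-0.3,-0.1,2,0],[0,-0.3,-0.1,3,0],[0,-0.3,-0.1,3.6,0],[0,-0.3,-0.1,3.9,0],[0,-0.3,-0.1,4.1,0],[0,-0.3,-0.1,4.25,0],[0,-0.3,-0.1,4.25,0],[0,-0.3,-0.1,4.25,0],[0,-0.3,-0.1,4.25,0]]]'
python3 - <<'E'
from h import *
o=bot.get_obs(); print(o["tool_pos"],o["contact_force"])
E
```

```text
time: 12.35
tool_pos: [628.9, -154.4, 17.1]
tcp_rot: [-3.141, 0.0, 1.584]
contact_force: [-8.0, 2.0, 10.1]
grip_width: 55.8
finger_force: 30.0
[ 628.87368168 -154.41153072   17.09004195] [-8.04766286  1.98185253 10.07185562]
```

```bash
python3 -m crank '[[[0.8,0,0,0,0],[0.8,0,0,0,0],[0.8,0,0,0,0],[0.8,0,0,0,0],[0.8,0,0,-2,0],[0.8,0,0,-5,0],[0.8,0,0,-9,0],[0.8,-1,0,-13,0],[0.8,-3,0,-17,0],[0.8,-4,0,-20,0]]]'
python3 - <<'E'
from h import *
p,d,CM,P=snap("w5"); o=bot.get_obs(); print(o["tool_pos"],o["tcp_rot"])
print(piece(P,CM,(280,420,120,260),MID,42))
cv2.imwrite("pics/c5.png",cv2.resize(p[0:260,220:460],None,fx=2.3,fy=2.3)[:,:,::-1])
E
```

```text
time: 13.35
tool_pos: [630.3, -195.9, 218.2]
tcp_rot: [3.139, 0.002, 1.584]
contact_force: [0.4, -1.0, -1.0]
grip_width: 73.7
finger_force: 0.0
[ 631.83860373 -197.9434117   223.34950339] [3.13167186 0.00570276 1.58264218]
(np.float64(4.8483708575864055), array([ 629.5, -154.3]), np.float64(-2.7), [[345, 120], [345, 180], [296, 165], [296, 120]])
```

View pics/c5.png

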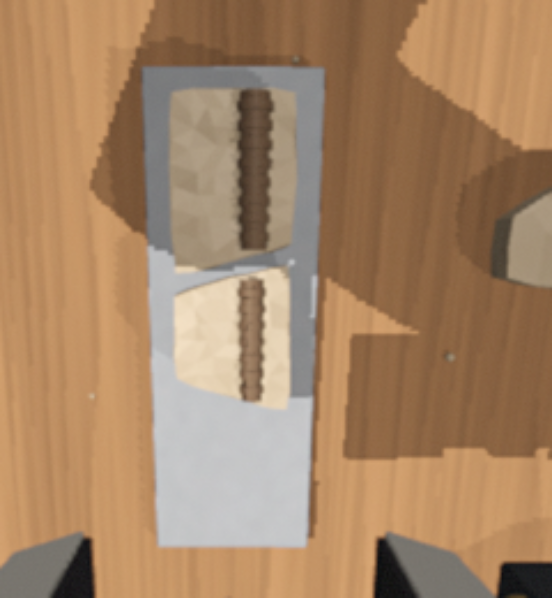

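The crop shows the whole board; the middle piece is in line behind the bedded one with an even open joint. I'll measure it properly now.

Run:
```python
from h import *
p,d,CM,P=snap("w6"); o=bot.get_obs(); print(o["tool_pos"],o["tcp_rot"])
Z=P[...,2]
print("bedded->board",piece(P,CM,(282,360,25,117),[(28,110),(28,45),(-28,31),(-28,110)],42))
mb=piece(P,CM,(285,360,112,185),MID,42); print("mid",mb)
m=np.zeros((400,640),np.uint8); m[20:245,270:375]=((Z>6)&(Z<60))[20:245,270:375]; m=cv2.morphologyEx(m,cv2.MORPH_OPEN,np.ones((3,3)))
m2=m.copy(); m2[Z>18]=0
c=np.vstack(cv2.findContours(m2,0,2)[0]); print("board",cv2.minAreaRect(ray("",c[:,0],12,CM)[:,:2].astype(np.float32)), cv2.boundingRect(c))
print(rows([400,290,225],1.5708,o["tool_pos"],o["tcp_rot"][2]),rows([437.1,-120.8,14],1.5708,o["tool_pos"],o["tcp_rot"][2]))
```

```text
[ 631.75680271 -196.94023953  220.69365263] [3.13262714 0.00462111 1.58258034]
bedded->board (np.float64(2.566216128282362), array([ 629.9, -153.3]), np.float64(1.0), [[345, 103], [291, 118], [291, 37], [345, 35]])
mid (np.float64(1.9456865343400198), array([ 629.4, -154.1]), np.float64(0.4), [[342, 176], [294, 162], [294, 123], [342, 112]])
board ((629.8560180664062, -152.98141479492188), (89.78466033935547, 254.29791259765625), 0.589641809463501) (279, 27, 79, 207)
(array([ 48.96, -22.6 ,  -0.43]), np.float64(0.7)) (array([  7.84, -19.37,  20.67]), np.float64(0.7))
```

```bash
python3 -m crank '[[[1,1.5,-4,0,0.7],[1,3,-8,0,0.7],[1,5,-12,2,0.7],[1,6.5,-16,6,0.7],[1,7.8,-19.4,10,0.7],[1,7.8,-19.4,14,0.7],[1,7.8,-19.4,17,0.7],[1,7.8,-19.4,18.5,0.7],[1,7.8,-19.4,19,0.7],[1,7.8,-19.4,19,0.7]]]'
python3 - <<'E'
from h import *
o=bot.get_obs(); print(o["tool_pos"],o["tcp_rot"]); print(rows([437.1,-120.8,10.5],1.5708,o["tool_pos"],o["tcp_rot"][2]))
E
```

```text
time: 14.45
tool_pos: [434.3, -118.8, 24.5]
tcp_rot: [-3.14, -0.001, 1.572]
contact_force: [0.3, -0.5, 0.9]
grip_width: 91.9
finger_force: 0.0
[ 434.30228337 -118.78861823   24.5079363 ] [-3.13989063e+00 -7.69466479e-04  1.57207976e+00]
(array([-0.2 ,  0.28,  1.4 ]), np.float64(0.1))
```

```bash
python3 -m crank '[[[1,-0.2,0.3,0.7,0],[1,-0.2,0.3,1.4,0],[1,-0.2,0.3,1.4,0],[0,-0.2,0.3,1.4,0],[0,-0.2,0.3,1.4,0],[0,-0.2,0.3,1.4,0],[0,-0.2,0.3,1.4,0],[0,-0.2,0.3,1.4,0],[0,-0.2,0.3,1.4,0],[0,-0.2,0.3,1.4,0]]]'
```

```text
time: 15.45
tool_pos: [437.7, -121.1, 11.3]
tcp_rot: [-3.141, 0.0, 1.572]
contact_force: [-2.9, 0.3, 3.0]
grip_width: 58.9
finger_force: 30.0
```

```bash
python3 -m crank '[[[0,0,0,-1,0],[0,0,0,-3,0],[0,0,0,-6,0],[0,1,0.7,-9,0],[0,4,2.9,-12,0],[0,8,5.8,-14,0],[0,12,8.6,-15,0],[0,16,11.5,-15,0],[0,20,14.4,-15,0],[0,23,16.6,-15,0]]]'
python3 - <<'E'
from h import *
o=bot.get_obs(); print(o["tool_pos"],o["tcp_rot"],o["grip_width"]); print(rows([654.6,180,60],1.5708,o["tool_pos"],o["tcp_rot"][2]))
E
```

```text
time: 16.45
tool_pos: [604.6, 111.8, 161.8]
tcp_rot: [3.141, -0.0, 1.573]
contact_force: [-0.1, 0.6, -1.5]
grip_width: 59.1
finger_force: 30.0
[604.56353183 111.75281437 161.83229137] [ 3.14060257e+00 -3.55344771e-04  1.57319925e+00] 59.09531575124129
(array([ 6.81,  5.02, 10.18]), np.float64(0.1))
```

```bash
python3 -m crank '[[[0,3,2,2,0],[0,5,4,4,0],[0,6.5,4.8,6,0],[0,7,5,8,0],[0,7,5,9,0],[0,7,5,9.6,0],[0,7,5,9.6,0],[0,7,5,9.6,0],[0,7,5,9.6,0],[0,7,5,9.6,0]]]'
python3 - <<'E'
from h import *
o=bot.get_obs(); print(o["tool_pos"],o["tcp_rot"],o["grip_width"]); print(rows([654.6,180,49.5],1.5708,o["tool_pos"],o["tcp_rot"][2]))
E
```

```text
time: 17.45
tool_pos: [653.9, 178.9, 66.2]
tcp_rot: [3.14, -0.0, 1.572]
contact_force: [0.1, 0.5, -0.7]
grip_width: 58.8
finger_force: 30.0
[653.90374569 178.89063441  66.24526017] [ 3.14000556e+00 -1.46478415e-04  1.57160747e+00] 58.80498768968868
(array([0.11, 0.07, 1.67]), np.float64(0.0))
```

```bash
python3 -m crank '[[[0,0.1,0.1,0.5,0],[0,0.1,0.1,1,0],[0,0.1,0.1,1.3,0],[0,0.1,0.1,1.5,0],[0,0.1,0.1,1.6,0],[0,0.1,0.1,1.65,0],[0,0.1,0.1,1.65,0],[0,0.1,0.1,1.65,0],[0,0.1,0.1,1.65,0],[0,0.1,0.1,1.65,0]]]'
```

```text
time: 18.45
tool_pos: [654.1, 180.1, 49.4]
tcp_rot: [-3.141, 0.0, 1.572]
contact_force: [-3.7, -1.8, 5.6]
grip_width: 59.0
finger_force: 30.0
```

```bash
python3 -m crank '[[[0.9,0,0,0,0],[0.9,0,0,0,0],[0.9,0,0,0,0],[0.9,0,0,0,0],[0.9,0,0,-2,0],[0.9,0,0,-5,0],[1,0,-2,-9,0],[1,2,-6,-13,0],[1,4,-10,-16,0],[1,6,-14,-16,0]]]'
python3 - <<'E'
from h import *
o=bot.get_obs(); print(rows([450,290,215],1.5708,o["tool_pos"],o["tcp_rot"][2]))
E
```

```text
time: 19.45
tool_pos: [521.2, 237.5, 211.3]
tcp_rot: [3.135, -0.002, 1.57]
contact_force: [-0.3, 0.1, -0.2]
grip_width: 91.6
finger_force: 0.0
(array([ 5.24, -7.12, -0.37]), np.float64(-0.0))
```

```bash
python3 -m crank '[[[1,3,-4,0,0],[1,5,-6.5,0,0],[1,5,-6.5,0,0],[1,5,-6.5,0,0],[1,5,-6.5,0,0],[1,5,-6.5,0,0],[1,5,-6.5,0,0],[1,5,-6.5,0,0],[1,5,-6.5,0,0],[1,5,-6.5,0,0]]]'
python3 - <<'E'
from h import *
p,d,CM,P=snap("w7"); o=bot.get_obs(); print(o["tool_pos"],o["tcp_rot"])
E
```

```text
time: 20.45
tool_pos: [455.2, 286.8, 207.7]
tcp_rot: [-3.141, 0.0, 1.572]
contact_force: [0.1, 0.2, -0.3]
grip_width: 91.9
finger_force: 0.0
[455.20224875 286.89956633 207.7155381 ] [-3.14158182e+00  1.02559631e-04  1.57178881e+00]
```

View pics/w7.png

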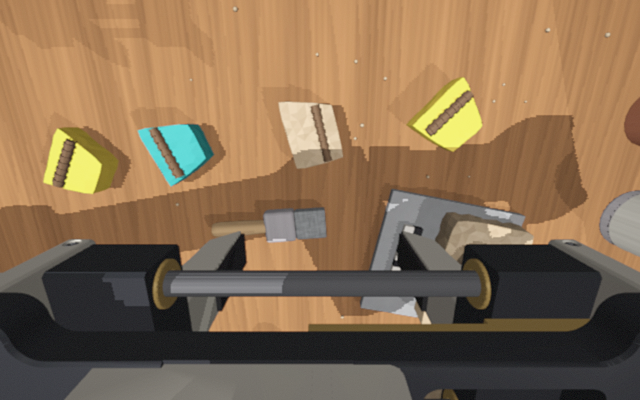

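Wrist view: end piece at (311,133), brush (270,225), yellow decoys at (450,115) and (82,160), turquoise (176,152).

Run:
```python
from h import *
p,d,CM,P=load("w7.npz"); b=piece(P,CM,(268,352,88,178),END); print(b,"z",np.median(P[115:140,290:305,2]))
o=bot.get_obs(); print(rows([*b[1],60],np.radians(90+b[2]),o["tool_pos"],o["tcp_rot"][2]))
for y in (ray("",[(450,115)],30,CM),ray("",[(270,225)],10,CM)): print(y.round(0))
```

```text
(np.float64(2.152333032762578), array([444.5, 343.4]), np.float64(15.6), [[330, 102], [344, 158], [297, 170], [276, 102]]) z 30.905760269060238
(array([ 5.65, -1.06, 14.77]), np.float64(-15.5))
[[600. 364.  30.]]
[[387. 224.  10.]]
```

```bash
python3 -m crank '[[[1,3,-0.5,2,-6],[1,5.7,-1,5,-14],[1,5.7,-1,9,-15.5],[1,5.7,-1,13,-15.5],[1,5.7,-1,16,-15.5],[1,5.7,-1,18.5,-15.5],[1,5.7,-1,19.8,-15.5],[1,5.7,-1,20.2,-15.5],[1,5.7,-1,20.2,-15.5],[1,5.7,-1,20.2,-15.5]]]'
python3 -m crank '[[[0,0,0,0,0],[0,0,0,0,0],[0,0,0,0,0],[0,0,0,0,0],[0,0,0,0,0],[0,0,0,0,0],[0,0,0,0,0],[0,0,0,-1,0],[0,0,0,-4,0],[0,0,0,-8,0]]]'
```

```text
time: 21.5
tool_pos: [445.9, 344.4, 7.0]
tcp_rot: [3.139, -0.001, 1.842]
contact_force: [0.3, -0.1, 0.5]
grip_width: 91.6
finger_force: 0.0
time: 22.5
tool_pos: [443.8, 343.1, 85.2]
tcp_rot: [-3.137, 0.001, 1.842]
contact_force: [1.0, 0.4, -1.6]
grip_width: 55.8
finger_force: 29.8
```

```bash
python3 -m crank '[[[0,-0.5,0,-2,0],[0,-2,0.2,-5,4],[0,-5,0.6,-8,8],[0,-9,1.1,-10.5,15],[0,-13,1.5,-10.5,15],[0,-17,2,-10.5,15],[0,-21,2.5,-10.5,15],[0,-25,3,-10.5,15],[0,-28.5,3.4,-10.5,15],[0,-30.4,3.6,-10.5,15]]]'
python3 - <<'E'
from h import *
o=bot.get_obs(); print(o["tool_pos"],o["tcp_rot"]); print(rows([630.6,-229,100],np.radians(90.6),o["tool_pos"],o["tcp_rot"][2]))
E
```

```text
time: 23.5
tool_pos: [562.0, 57.9, 191.0]
tcp_rot: [3.141, 0.001, 1.578]
contact_force: [0.2, 0.7, -2.0]
grip_width: 56.0
finger_force: 29.8
[561.97411765  57.93643305 191.01455472] [3.14134018e+00 7.94425773e-04 1.57840946e+00]
(array([-28.75,   6.64,   9.1 ]), np.float64(-0.2))
```

```bash
python3 -m crank '[[[0,-3,0.7,0,0],[0,-7,1.6,0,0],[0,-11,2.6,0,0],[0,-15,3.5,0,0],[0,-19,4.5,0,0],[0,-23,5.4,0,0],[0,-26.5,6.2,1,0],[0,-28.5,6.6,4,0],[0,-29,6.6,7,0],[0,-29,6.6,8.5,0]]]'
python3 - <<'E'
from h import *
o=bot.get_obs(); print(o["tool_pos"],o["tcp_rot"]); print(rows([630.6,-229,60],np.radians(90.6),o["tool_pos"],o["tcp_rot"][2]))
p,d,CM,P=snap("w8")
E
```

```text
time: 24.5
tool_pos: [628.4, -229.4, 102.5]
tcp_rot: [-3.137, -0.002, 1.579]
contact_force: [-0.7, 0.4, -3.0]
grip_width: 55.9
finger_force: 29.8
[ 628.36687015 -229.43623308  102.52500701] [-3.13703438e+00 -1.98737027e-03  1.57871901e+00]
(array([0.04, 0.22, 4.25]), np.float64(-0.1))
```

View pics/w8.png

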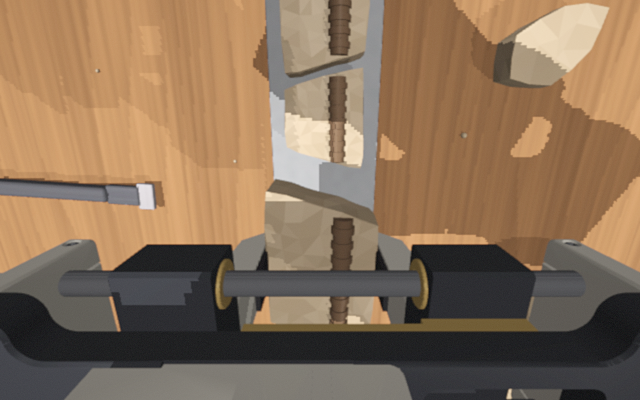

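The held end piece's break (268,190)–(375,220) faces the middle piece's matching break (285,147)–(362,165), and the stems line up near column 340. I'll check the gap from depth.

Run:
```python
from h import *
p,d,CM,P=load("w8.npz"); Q=P[100:240,255:385].reshape(-1,3); z=Q[:,2]
H=Q[(z>118)&(z<133)]; M=Q[(z>37)&(z<48)]; print(np.median(H[:,2]))
for x in (610,620,630,645,652):
    h=H[abs(H[:,0]-x)<2]; m=M[abs(M[:,0]-x)<2]
    print(x, "held top y",np.percentile(h[:,1],99).round(1), "mid low y",np.percentile(m[:,1],1).round(1))
print("held x",np.percentile(H[:,0],[1,99]),"mid x",np.percentile(M[:,0],[1,99]))
```

```text
127.08954285353761
610 held top y -187.6 mid low y -177.8
620 held top y -191.1 mid low y -180.7
630 held top y -193.8 mid low y -183.5
645 held top y -199.1 mid low y -187.9
652 held top y -201.7 mid low y -188.9
held x [600.18257905 655.85770892] mid x [601.27288503 657.73880226]
```

```bash
python3 -m crank '[[[0,-0.1,0.2,1.5,0],[0,-0.1,0.2,3.5,0],[0,-0.1,0.2,5,0],[0,-0.1,0.2,6,0],[0,-0.1,0.2,6.5,0],[0,-0.1,0.2,6.8,0],[0,-0.1,0.2,7,0],[0,-0.1,0.2,7,0],[0,-0.1,0.2,7,0],[0,-0.1,0.2,7,0]]]';  python3 - <<'E'
from h import *
o=bot.get_obs(); print(o["tool_pos"],o["tcp_rot"]); print(rows([630.3,-230.5,17.4],np.radians(90.6),o["tool_pos"],o["tcp_rot"][2]))
E
```

```text
time: 25.55
tool_pos: [632.5, -229.7, 36.3]
tcp_rot: [3.141, 0.0, 1.581]
contact_force: [0.4, 0.9, -2.0]
grip_width: 55.9
finger_force: 29.8
[ 632.45678853 -229.68529898   36.31368985] [3.14079849e+00 4.92704365e-04 1.58068929e+00]
(array([-0.08, -0.22,  1.89]), np.float64(-0.0))
```

```bash
python3 -m crank '[[[0,-0.1,-0.2,0.6,0],[0,-0.1,-0.2,1.1,0],[0,-0.1,-0.2,1.5,0],[0,-0.1,-0.2,1.7,0],[0,-0.1,-0.2,1.8,0],[0,-0.1,-0.2,1.9,0],[0,-0.1,-0.2,1.9,0],[0,-0.1,-0.2,1.9,0],[0,-0.1,-0.2,1.9,0],[0,-0.1,-0.2,1.9,0]]]'
```

```text
time: 26.55
tool_pos: [629.9, -230.4, 17.9]
tcp_rot: [-3.141, 0.0, 1.581]
contact_force: [-4.3, 1.8, 5.8]
grip_width: 55.8
finger_force: 29.9
```

Contact with the board is made; release and retreat.

```bash
python3 -m crank '[[[0.8,0,0,0,0],[0.8,0,0,0,0],[0.8,0,0,0,0],[0.8,0,0,0,0],[0.8,0,0,-2,0],[0.8,0,0,-5,0],[0.8,0,0,-9,0],[0.8,0,0,-13,0],[0.8,0,0,-17,0],[0.8,0,0,-20,0]]]'
python3 -m crank '[[[0.8,-2,-3,0,0],[0.8,-4,-6,0,0],[0.8,-4,-8,0,0],[0.8,-4,-8,0,0],[0.8,-4,-8,0,0],[0.8,-4,-8,0,0],[0.8,-4,-8,0,0],[0.8,-4,-8,0,0],[0.8,-4,-8,0,0],[0.8,-4,-8,0,0]]]'
python3 - <<'E'
from h import *
p,d,CM,P=snap("w9"); Z=P[...,2]
snap("top9","top")
E
```

```text
time: 27.55
tool_pos: [630.7, -230.8, 219.9]
tcp_rot: [3.139, 0.002, 1.581]
contact_force: [0.5, 0.2, -0.4]
grip_width: 73.6
finger_force: 0.0
time: 28.55
tool_pos: [550.8, -271.2, 216.7]
tcp_rot: [-3.142, -0.0, 1.581]
contact_force: [0.2, -0.7, -0.3]
grip_width: 73.6
finger_force: 0.0
```

View pics/w9.png

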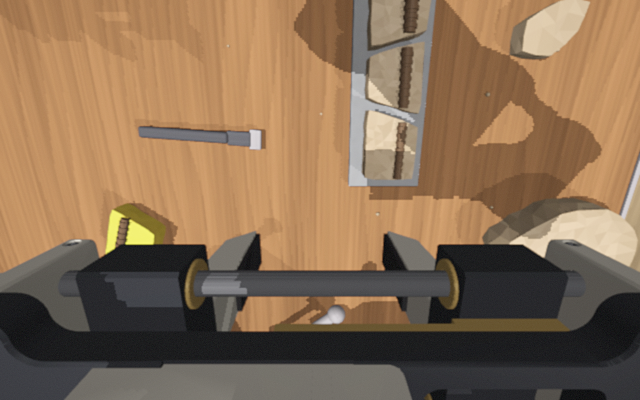

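View pics/top9.png

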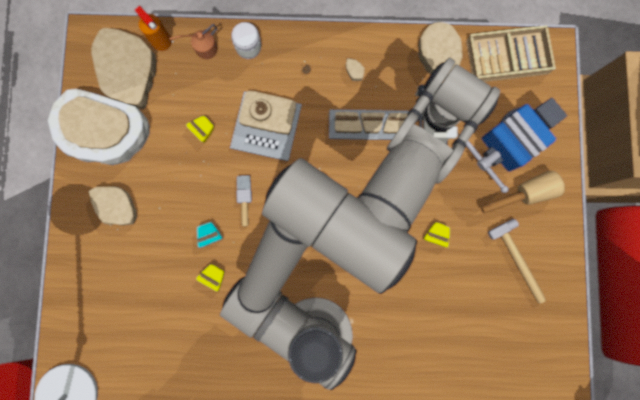

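Wrist view shows three pieces in line with open joints at (385,45) and (390,112). In the top view the nodule (261,108) is in the hollow and the bar (264,142) is on the strip. I'll check the numbers before handing in.

Run:
```python
from h import *
p,d,CM,P=load("w9.npz")
print("mid",piece(P,CM,(358,428,36,116),MID,42)); print("end",piece(P,CM,(358,428,100,186),END,42))
Q=P[100:190,345:430].reshape(-1,3); print("end top z",np.median(Q[(Q[:,2]>30)][:,2]))
p,d,CM,P=load("w3.npz"); Z=P[...,2]
m=np.zeros((400,640),np.uint8); m[95:195,415:458]=((Z>16.8)&(Z<27))[95:195,415:458]; m=cv2.morphologyEx(m,cv2.MORPH_OPEN,np.ones((3,3)))
c=max(cv2.findContours(m,0,2)[0],key=cv2.contourArea); r=cv2.minAreaRect(ray("",c[:,0],20,CM)[:,:2].astype(np.float32)); print("bar",r)
Rb=np.array([[np.cos(-.195),-np.sin(-.195)],[np.sin(-.195),np.cos(-.195)]]); print("bar in board",(Rb.T@(np.array(r[0])-[617,167])).round(1))
for n in ("w7","top9"):
    p,d,CM,P=load(n+".npz","top" if n[0]=="t" else "wrist"); X=P.reshape(-1,3); k=(abs(X[:,0]-654)<45)&(abs(X[:,1]-180)<45)&(X[:,2]>53)&(X[:,2]<75); S=X[k].astype(np.float32)
    if len(S)>10: cc=cv2.minEnclosingCircle(S[:,:2]); print(n,"nodule",cc,len(S),np.percentile(S[:,2],[5,50,95]),"in board",(Rb.T@(np.array(cc[0])-[617,167])).round(1))
```

```text
mid (np.float64(2.6184599222964837), array([ 629.2, -154.8]), np.float64(0.6), [[420, 115], [367, 99], [369, 53], [425, 41]])
end (np.float64(2.382694000362955), array([ 629.9, -230.3]), np.float64(1.4), [[418, 125], [413, 179], [365, 179], [365, 108]])
end top z 42.897062674672526
bar ((565.71484375, 175.96315002441406), (99.21916961669922, 25.37015151977539), 78.66568756103516)
bar in board [-52.   -1.1]Traceback (most recent call last):
  File "<stdin>", line 11, in <module>
cv2.error: OpenCV(4.12.0) /io/opencv/modules/imgproc/src/shapedescr.cpp:201: error: (-215:Assertion failed) count >= 0 && (depth == CV_32F || depth == CV_32S) in function 'minEnclosingCircle'
```

Run:
```python
from h import *
Rb=np.array([[np.cos(-.195),-np.sin(-.195)],[np.sin(-.195),np.cos(-.195)]])
s=snap("sc9","scene")
for n,P in (("top",load("top9.npz","top")[3]),("scene",s[3])):
    X=P.reshape(-1,3); k=(abs(X[:,0]-654)<45)&(abs(X[:,1]-180)<45)&(X[:,2]>53)&(X[:,2]<80); S=np.ascontiguousarray(X[k][:,:2],np.float32)
    cc=cv2.minEnclosingCircle(S.reshape(-1,1,2)); print(n,cc,k.sum(),np.percentile(X[k][:,2],[5,50,95]).round(1),(Rb.T@(np.array(cc[0])-[617,167])).round(1))
```

```text
top ((658.83544921875, 179.5657958984375), 57.34128189086914) 325 [54.5 60.9 67. ] [38.6 20.4]
scene ((655.0635375976562, 176.2521209716797), 30.592445373535156) 591 [56.3 59.9 64.9] [35.5 16.5]
```

```bash
python3 -c "from plant import bot; print(bot.close_job())"
```

```text
the job is handed in; nothing more can be done
None
```

The job is handed in at about 29 s of the 96 s. The nodule is in its hollow, the scale bar is centred on the strip, and the middle and end pieces lie in line with joints of about 11–14 mm. All measured within tolerance in the final camera checks, and the brush, chisel and jar were never touched.

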